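# Set the running clearance of a hold-down jig

## Task

Set the clearance of the hold-down jig: take the red crank handle and turn the screw clockwise until the blue shoe bottoms on the wooden strip and you feel it snug, without forcing it, then back the screw off by a quarter of a turn and let go. Leave the can, jar, hammer and pot where they are.

Things in the scene. Friction and masses are not known exactly. Their poses are not given: they have to be found in the camera images.
- jig: Fixed wooden hold-down jig. Plywood bed 200 x 260 x 20 mm (x, y, z; origin at the centre of its underside) with a bridge over its middle: two posts 26 x 50 mm centred at x = -62 and +62 mm, and a crossbar 150 mm long (x) and 50 mm wide, top 96 mm above the table. The screw stands upright in the middle of the crossbar, its axis the jig's z axis, in a brass nut whose top is at 101 mm.
- crank: Steel screw with a crank arm: origin low on the screw's axis, z up, x along the arm to the handle. The arm is level, 16 mm wide, reaching 50 mm from the axis to the handle; its top starts 128 mm above the table. Clockwise from above tightens; all sinks 6 mm a turn. It bottoms 0.35 to 1.2 turns from its start and stops dead within 5 degrees. It turns with 1 to 3 N at the handle and stays where left.
- handle_grip (a point): Where to grip: on the axis of the crank's red upright handle, 18 mm across, 46 mm tall (29 mm below this point to 17 mm above), 50 mm out from the screw's axis. It spins freely on its pin, so the hand need not turn as it goes round. Starts 158.5 mm above the table. Snug at the bottom is a push of 4 to 10 N on the handle, along its circle; 25 N is forcing the screw.
- shoe: Blue plastic shoe, 60 x 46 x 12 mm, that hangs on the screw under the crossbar; origin at the centre of its underside, z up. It does not turn, only rises and sinks with the screw, 6 mm a turn (1.5 mm a quarter turn). Its underside starts 51.5 mm above the table.
- strip: Pale wooden strip, 70 mm wide (x), 240 mm long (y), 30 mm thick, fixed in a groove of the bed under the shoe; origin at the centre of its underside, so its top is 30 mm above the origin. The top starts 2.2 to 7 mm below the shoe: a pose reading (1.5 mm is a quarter turn) is too coarse to tell when it bottoms.
- can: Bystander: drinks can, green band, pale ends, 66 mm across, 115 mm tall, upright; origin at its underside. Leave it alone.
- jar: Bystander: black jar with a pale lid, 90 mm across, 120 mm tall, upright; origin at its underside. Leave it alone.
- hammer: Bystander: hammer lying flat, about 275 mm long along its x (head at +x, 85 mm wide), up to 28 mm high; origin at its middle, underside. Leave it alone.
- pot: Bystander: empty white plastic pot, 80 mm across, 60 mm tall; origin at its underside. Leave it alone.

How it is judged (in metres and radians):
On the way:
1. the screw is bottomed: the shoe bears snugly on the strip (contact force between shoe and strip above 80 N), for 0.1 s.
At the end, for the whole second after the job is handed in: the shoe stands clear of the strip by a quarter turn of the screw, 1.5 mm, within 0.45 mm (27 degrees), with the handle released (z of shoe in the frame of strip between 0.03105 and 0.03195 m); the robot touches nothing.
It fails at once if the screw is forced: the shoe is pressed on the strip with more than 1200 N (about 25 N at the handle) (contact force between shoe and strip above 1200 N).
It fails at once if a bystander is moved by more than 20 mm (distance of any of can, jar, hammer, pot from where it was at the start of the episode above 0.02 m).
It also fails if it takes over 69 s, if anything falls off the work surface, if the arm or the gripper's body presses on something with over 40 N, if the wrist force passes 120 N, or if a joint passes its speed limit or range.

## Robot

A 6-joint arm with a two-finger parallel gripper is mounted at the origin on the work surface. World frame = base frame: x ahead of the robot, y to its left, z up, the work surface at z = 0. Lengths are in mm, angles in rad, forces in N, time in s.
With the tool pointing down it reaches from about 350 to 975 mm from the base axis. Payload 7.1 kg.
Tool frame: the origin (TCP) lies between the finger pads; the fingertips stand 17 mm ahead of it and the grasp point (between the pads) lies 2 mm behind it (tip_reach is the y of the fingertips in the tool frame, in mm); y points along the fingers, x is the direction in which the jaws open and shut, and the axes are right-handed (so a half turn about y gives the same grasp; the last joint's range is limited). The gripper opens to 88 mm and grips with 3 to 60 N. Pads are 20 mm wide; open, the fingers measure 115 mm over their backs; the gripper's body (75 mm by 178 mm) begins 61 mm behind the grasp point.
Start: joints at [1.249, 0.423, 1.63, -0, 1.089, -0.019], TCP at [186.339, 596.559, 239.675] pointing down, gripper open.
Joint ranges: [-3, 3], [-0.9, 2.11], [0.09, 2.58], [-1.31, 4.45], [0.11, 2.69], [-2.54, 2.54]. Speed limits (rad/s): [2.39, 2.39, 3.01, 3.14, 3.14, 3.14].

## Interface

Orientations are given as a rotation vector (axis times angle).
In Python, from workcell import get_obs, get_image, camera_model, close_job, silhouettes, tip_of, tip_reach gives the robot as it stands. The module is installed in compiled form; this text tells all that it offers.
- The arm moves only by the tool arm_command, never from a script. Its argument "targets" is a list of rows, each a list of 4 numbers: the shift along the tool's x, y, z in mm, then the turn about the tool's y in rad. A call has 1 to 20 rows; each row shifts and turns the commanded pose from where the row before left it, along the tool's axes as they then stand; what a row does not reach is not made up. A row lasts 1/12 s, in which the tool goes at most 41.7 mm and 7.16 degrees, less where a joint would pass 70% of its speed; a pose out of reach is approached as far as the arm can. A call is refused whole if a number of a shift passes 41.7 or a number of a turn 0.125, either way. A call with a gripper value outside its range is refused whole. "gripper" is the opening in per cent of the stroke, from 0 (shut) to 100 (fully open), set as the call begins (left out, the last holds). The fingers move at their own pace and stop on an object; the grip force is fixed at half the most. Time passes only in rows, so rows that do not move let the fingers close. It gives the time, the measured TCP pose, the force and the opening at its end, in the units of the state.
- get_obs(): the state, without advancing time (a new reading comes with each control period).
- get_image(name): name is "scene" or "top" or "wrist"; returns the picture (480x640x3 uint8, blue, green, red); there is no depth.
- camera_model(name): a dict with "mtx" (3x3 intrinsics, pixels), "dist" ([k1, k2, p1, p2, k3] as OpenCV has them; the pictures are not rectified), "position" and "orientation" of the camera in the world. Camera axes: x right, y up, looking along -z (the intrinsics and any distortion apply to the point x, -y, -z); pixel columns grow to the right and rows downward; lengths in mm; the calibration is good to about 2 mm. A picture is of the moment at which its call begins: read the wrist's pose just before it. camera_model takes no time and is no camera call; for the wrist camera it gives the pose at the moment of the call.
- close_job(): hands the job in, once; it reports no verdict.
Trained networks look in the newest picture that a camera, given by its name, has taken for a name from the list of things; names that differ only in an ending like _2 or _b are one class to them, and where a whole thing is asked for, a point or a joint stands for the part that bears it (a point fixed in the world has none). Each returns a list of dicts, best first, with "conf" (0 to 1); they miss things now and then, are a little off and sometimes report something else, mostly with a low value. They report only what shows in the picture. A call takes as long as a camera call.
- silhouettes(camera, thing): "pixels" (480x640 bool, what is visible of it) and "at" ([column, row] in pixels, amid what is visible of it).
- tip_of(camera, thing): "at" ([column, row] in pixels: a listed point, or the origin of a listed thing).
The state is a dict: "t": time; "qpos": joint angles; "qvel": joint speeds; "joint_torque": joint torques, N m; "ee_pos": TCP position; "orientation": TCP orientation; "ft_force": force on the tool from outside, world axes, zero at the start; "moment": the same for the moment, N m; "width": finger opening in mm.
Only numpy, scipy, OpenCV 4.12 (cv2) and the standard library are available. Lean on these libraries where they do the work, as an engineer would, in place of code of your own. Each camera call takes 0.05 s, during which the arm holds its last target. There are 200 camera calls.

## Working session

There is one attempt and no reset: what is moved stays moved. The work goes in short steps, Python scripts to look and compute and a tool call to move; the robot and the scene stay as the last step left them, time stands still between calls to the robot, and variables do not carry over. Pictures are saved under pics/ and viewed, about 8 in all and at most 12, crops included, and the job is handed in when it is done.

Besides the shell and the picture viewer there is one more tool, called after "Emit:" as a command line: name --pt "numbers of a row" for each row, then --argument value for the rest. arm_command: Moves the arm, as the interface text tells. Its arguments: {"type":"object","properties":{"targets":{"type":"array","items":{"type":"array","items":{"type":"number"}}},"gripper":{"type":"number"}},"required":["targets"]}

```bash
mkdir -p pics; cat > h.py <<'E'
import numpy as np, cv2
from scipy.spatial.transform import Rotation as R
from workcell import *
def ray(cam,px,m=None):
    m=m or camera_model(cam)
    p=cv2.undistortPoints(np.array([[px]],float),np.array(m["mtx"]),np.array(m["dist"]))[0,0]
    o=np.array(m["orientation"],float)
    Rm=o if o.shape==(3,3) else (R.from_rotvec(o).as_matrix() if o.size==3 else R.from_quat(o).as_matrix())
    return np.array(m["position"],float), Rm@np.array([p[0],-p[1],-1.0])
def atz(cam,px,z,m=None):
    c,d=ray(cam,px,m); return c+d*(z-c[2])/d[2]
def tri(rs):
    A=sum(np.eye(3)-np.outer(d,d)/(d@d) for c,d in rs); b=sum((np.eye(3)-np.outer(d,d)/(d@d))@c for c,d in rs)
    return np.linalg.solve(A,b)
E
python3 - <<'E'
from h import *
np.set_printoptions(precision=1,suppress=True)
o=get_obs(); print(o); print(R.from_rotvec(o["orientation"]).as_matrix())
ims={}
for c in ("scene","top","wrist"):
    im=get_image(c); cv2.imwrite(f"pics/{c}0.png",im); print(c,camera_model(c)["position"],camera_model(c)["orientation"])
    for n,z in (("handle_grip",158.5),("crank",None),("jig",0),("shoe",51.5)):
        for r in tip_of(c,n)[:2]: print(n,r["conf"],r["at"],atz(c,r["at"],z) if z is not None else "")
for n in ("can","jar","hammer","pot"):
    for c in ("scene","top"):
        for r in tip_of(c,n)[:1]: print(c,n,r["conf"],r["at"],atz(c,r["at"],0))
a=cv2.imread("pics/scene0.png");b=cv2.imread("pics/top0.png")
cv2.imwrite("pics/both0.png",cv2.resize(np.vstack([a,b]),(800*640//853,600*1) ) if 0 else cv2.resize(np.hstack([a,b]),(800,300)))
E
```

```text
{'t': 0.0, 'qpos': array([ 1.2,  0.4,  1.6, -0. ,  1.1, -0. ]), 'qvel': array([-0.,  0., -0.,  0.,  0., -0.]), 'joint_torque': array([ -0. , -54.5, -27.4,   0.1,   0. ,  -0. ]), 'ee_pos': array([186.2, 596.1, 238.9]), 'orientation': array([-1.3, -1. ,  1. ]), 'ft_force': array([-0. , -0.3,  1. ]), 'moment': array([ 0., -0., -0.]), 'width': 87.3768057924282}
[[ 0.3 -0.  -1. ]
 [ 1.  -0.   0.3]
 [-0.  -1.  -0. ]]
scene [1249.  -437.7 1019. ] [0.7 0.4 1. ]
handle_grip 0.46 [317.8, 233.8] [536.4  -9.4 158.5]
crank 0.67 [331.6, 247.2] 
jig 0.58 [327.2, 264.9] [514.9  32.6   0. ]
shoe 0.73 [330.3, 246.1] [501.9  48.9  51.5]
top [ 413.5   -7.  1391.1] [ 0.1 -0.1 -1.6]
handle_grip 0.59 [321.7, 235.4] [545.   -4.4 158.5]
crank 0.82 [303.2, 250.8] 
jig 0.61 [303.3, 252.2] [523.7  39.4   0. ]
shoe 0.55 [302.5, 251.9] [520.3  39.5  51.5]
wrist [120.3 617.8 384.4] [-0.2 -0.2  1.3]
scene can 0.93 [407.1, 206.2] [442.  352.9   0. ]
top can 0.89 [166.7, 291.1] [440.  356.3   0. ]
scene jar 0.71 [466.1, 244.6] [648.4 399.2  -0. ]
top jar 0.79 [149.1, 203.4] [645.8 399.4   0. ]
scene hammer 0.87 [189.1, 387.6] [ 661.5 -410.3    0. ]
top hammer 0.61 [495.6, 194.2] [ 650.8 -414.1    0. ]
scene pot 0.63 [181.3, 301.5] [ 432.5 -340.4    0. ]
top pot 0.57 [470.1, 286.6] [ 436.2 -343.9    0. ]
```

View pics/both0.png

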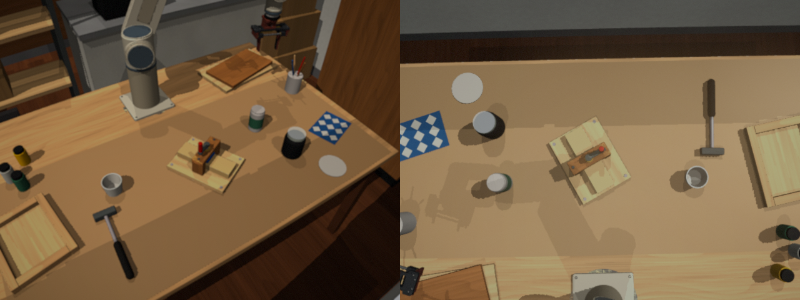

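```bash
python3 - <<'E'
from h import *
np.set_printoptions(precision=1,suppress=True)
print(tri([ray("scene",[317.8,233.8]),ray("top",[321.7,235.4])]))
print(tri([ray("scene",[330.3,246.1]),ray("top",[302.5,251.9])]),tri([ray("scene",[331.6,247.2]),ray("top",[303.2,250.8])]))
E
```

```text
[542.5  -8.1 163.7]
[518.5  38.5  72.8] [521.8  38.4  71.6]
```

The top and scene views agree. The jig is near (522, 39) and the red handle near (542, −8), 50 mm from the axis. The bystanders are well clear. Next I work out the tool-frame shift.

```bash
cat > d.py <<'E'
from h import *
import sys
np.set_printoptions(precision=2,suppress=True)
o=get_obs(); M=R.from_rotvec(o["orientation"]).as_matrix()
t=np.array([float(a) for a in sys.argv[1:4]])
print("tcp",o["ee_pos"],"t",o["t"],"F",o["ft_force"],"q",o["qpos"]); print(M)
print("tool shift",M.T@(t-o["ee_pos"]))
E
python3 d.py 543 -8 235
```

```text
tcp [186.35 596.59 239.71] t 1.15 F [ 0.29  0.32 -1.05] q [ 1.25  0.42  1.63 -0.    1.09 -0.02]
[[ 0.3   0.   -0.95]
 [ 0.95  0.    0.3 ]
 [ 0.   -1.   -0.  ]]
tool shift [-470.74    4.68 -520.71]
```

Emit:
arm_command --pt "-11.8 0 -13" --pt "-11.8 0 -13" --pt "-11.8 0 -13" --pt "-11.8 0 -13" --pt "-11.8 0 -13" --pt "-11.8 0 -13" --pt "-11.8 0 -13" --pt "-11.8 0 -13" --pt "-11.8 0 -13" --pt "-11.8 0 -13" --pt "-11.8 0 -13" --pt "-11.8 0 -13" --pt "-11.8 0 -13" --pt "-11.8 0 -13" --pt "-11.8 0 -13" --pt "-11.8 0 -13" --pt "-11.8 0 -13" --pt "-11.8 0 -13" --pt "-11.8 0 -13" --pt "-11.8 0 -13"

```text
invalid input at $.targets[0]: expected 4 numbers
```

Emit:
arm_command --pt "-11.8 0 -13 0" --pt "-11.8 0 -13 0" --pt "-11.8 0 -13 0" --pt "-11.8 0 -13 0" --pt "-11.8 0 -13 0" --pt "-11.8 0 -13 0" --pt "-11.8 0 -13 0" --pt "-11.8 0 -13 0" --pt "-11.8 0 -13 0" --pt "-11.8 0 -13 0" --pt "-11.8 0 -13 0" --pt "-11.8 0 -13 0" --pt "-11.8 0 -13 0" --pt "-11.8 0 -13 0" --pt "-11.8 0 -13 0" --pt "-11.8 0 -13 0" --pt "-11.8 0 -13 0" --pt "-11.8 0 -13 0" --pt "-11.8 0 -13 0" --pt "-11.8 0 -13 0"

```text
t: 2.82
ee_pos: [364.6, 292.2, 239.9]
orientation: [-1.338, -0.983, 0.983]
ft_force: [0.2, -0.1, -0.2]
width: 88.1
```

Emit:
arm_command --pt "-11.8 0 -13 0" --pt "-11.8 0 -13 0" --pt "-11.8 0 -13 0" --pt "-11.8 0 -13 0" --pt "-11.8 0 -13 0" --pt "-11.8 0 -13 0" --pt "-11.8 0 -13 0" --pt "-11.8 0 -13 0" --pt "-11.8 0 -13 0" --pt "-11.8 0 -13 0" --pt "-11.8 0 -13 0" --pt "-11.8 0 -13 0" --pt "-11.8 0 -13 0" --pt "-11.8 0 -13 0" --pt "-11.8 0 -13 0" --pt "-11.8 0 -13 0" --pt "-11.8 0 -13 0" --pt "-11.8 0 -13 0" --pt "0 0 0 0" --pt "0 0 0 0" --gripper 50

```text
t: 4.48
ee_pos: [523.9, 20.2, 239.7]
orientation: [-1.338, -0.982, 0.982]
ft_force: [-0.2, -0.0, -0.1]
width: 44.2
```

```bash
python3 - <<'E'
from h import *
np.set_printoptions(precision=1,suppress=True)
o=get_obs();print(o["ee_pos"],o["ft_force"],o["width"])
rs={}
for c in ("wrist","top","scene"):
    m=camera_model(c)
    im=get_image(c); cv2.imwrite(f"pics/{c}1.png",im)
    for n,z in (("handle_grip",158.5),("crank",60),("shoe",51.5),("strip",15),("jig",0)):
        for r in tip_of(c,n)[:2]: print(c,n,r["conf"],r["at"],atz(c,r["at"],z,m))
E
```

```text
[523.9  20.2 239.7] [-0.2 -0.  -0.1] 44.15100082999416
wrist handle_grip 0.98 [281.3, 302.8] [541.8  -4.  158.5]
wrist handle_grip 0.44 [333.9, 209.2] [499.   40.3 158.5]
wrist crank 0.66 [334.3, 209.1] [517.  40.  60.]
wrist shoe 0.88 [331.8, 206.0] [515.5  38.8  51.5]
wrist jig 0.69 [329.8, 196.9] [515.9  39.1   0. ]
top crank 0.24 [153.0, 206.2] [629.2 373.   60. ]
top strip 0.6 [303.2, 255.2] [515.6  39.2  15. ]
top jig 0.89 [301.5, 255.3] [516.6  43.7   0. ]
top jig 0.58 [299.6, 257.4] [511.8  48.2   0. ]
scene handle_grip 0.41 [318.4, 233.3] [535.7  -7.4 158.5]
scene crank 0.7 [330.7, 249.4] [518.7  39.5  60. ]
scene shoe 0.78 [328.1, 246.3] [499.6  43.7  51.5]
scene strip 0.55 [330.2, 259.3] [513.4  42.4  15. ]
scene jig 0.9 [327.8, 262.7] [509.2  37.9   0. ]
```

View pics/wrist1.png

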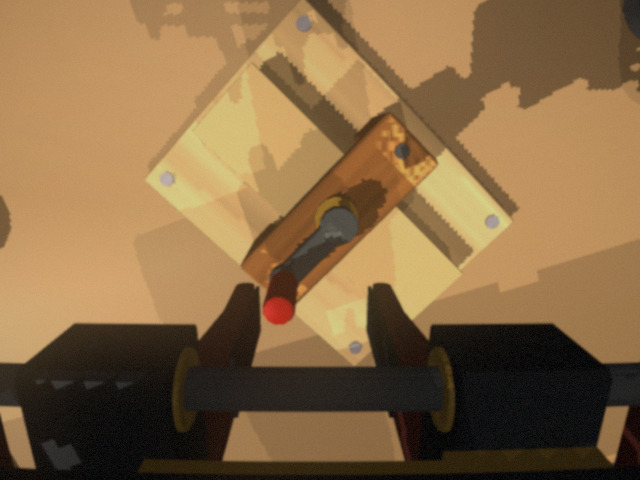

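The wrist view shows the red handle's top at (279, 310), the screw hub at (341, 225) and open space around both. I check both points at their known heights.

```bash
python3 - <<'E'
from h import *
np.set_printoptions(precision=1,suppress=True)
print(atz("wrist",[279,310],175.5),atz("wrist",[341,225],128),atz("wrist",[335,215],101))
E
python3 d.py 542 -4 157
```

```text
[539.3  -2.  175.5] [515.5  42.4 128. ] [513.7  40.5 101. ]
tcp [524.16  21.24 239.66] t 5.3833 F [ 0.36 -0.39  0.73] q [ 0.02  0.28  1.85 -0.    1.01 -1.25]
[[ 0.3  -0.   -0.95]
 [ 0.95 -0.    0.3 ]
 [-0.   -1.    0.  ]]
tool shift [-18.77  82.66 -24.56]
```

Emit:
arm_command --pt "-9 0 -11.7 0" --pt "-9.5 0 -11.7 0" --pt "0 8 0 0" --pt "0 16 0 0" --pt "0 16 0 0" --pt "0 16 0 0" --pt "0 16 0 0" --pt "0 10 0 0" --pt "0 0 0 0" --pt "0 0 0 0"

```text
t: 6.22
ee_pos: [540.8, -3.7, 157.1]
orientation: [-1.337, -0.982, 0.984]
ft_force: [0.7, -1.2, 0.5]
width: 44.1
```

Emit:
arm_command --pt "0 0 0 0" --pt "0 0 0 0" --pt "0 0 0 0" --pt "0 0 0 0" --pt "0 0 0 0" --pt "0 0 0 0" --gripper 0

```text
t: 6.72
ee_pos: [541.5, -3.6, 158.3]
orientation: [-1.339, -0.984, 0.983]
ft_force: [0.3, -1.7, 3.9]
width: 17.6
```

```bash
python3 - <<'E'
from h import *
np.set_printoptions(precision=1,suppress=True)
o=get_obs();print(o["t"],o["ee_pos"],o["ft_force"],o["moment"],o["width"])
cv2.imwrite("pics/wrist2.png",get_image("wrist"))
E
```

```text
6.7167 [541.5  -3.6 158.3] [ 0.3 -1.7  3.9] [-0.5  0.1  0. ] 17.5804689731117
```

View pics/wrist2.png

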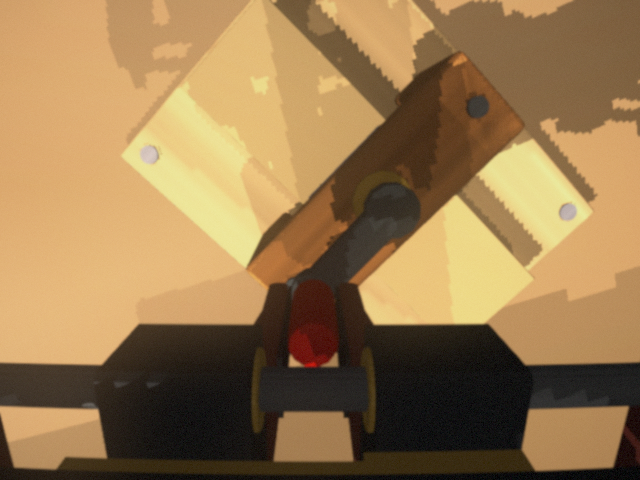

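The grip is good: width 17.6 mm, with the handle between the pads. A small helper will print circle rows in tool axes.

```bash
cat > arc.py <<'E'
from h import *
import sys
# arc.py ax ay th_from th_to n [radius]: rows in tool axes
ax,ay,a,b=map(float,sys.argv[1:5]); n=int(sys.argv[5]); r=float(sys.argv[6]) if len(sys.argv)>6 else 50
M=R.from_rotvec(get_obs()["orientation"]).as_matrix()
M=R.from_rotvec([-1.338,-.983,.983]).as_matrix()
th=np.radians(np.linspace(a,b,n+1)); P=np.c_[r*np.cos(th),r*np.sin(th),6*th/(2*np.pi)]
Q=np.round((P-P[0])@M,1); print([[*map(float,np.round(d,1)),0] for d in np.diff(Q,axis=0)])
o=get_obs(); p=o["ee_pos"]-[ax,ay,0]; t=np.arctan2(p[1],p[0]); f=o["ft_force"]
print("ang",np.degrees(t),"r",np.hypot(*p[:2]),"z",p[2],"Ftan(cw push resist)",f@[-np.sin(t),np.cos(t),0],"Frad",f@[np.cos(t),np.sin(t),0],"Fz",f[2])
E
python3 arc.py 516.5 40 -60.3 -120.3 15
```

```text
[[-2.5, 0.1, 2.5, 0], [-2.3, 0.0, 2.6, 0], [-2.1, 0.1, 2.8, 0], [-1.9, 0.1, 2.9, 0], [-1.7, 0.0, 3.1, 0], [-1.4, 0.1, 3.1, 0], [-1.3, 0.1, 3.3, 0], [-1.0, 0.0, 3.3, 0], [-0.8, 0.1, 3.4, 0], [-0.6, 0.1, 3.5, 0], [-0.3, 0.0, 3.4, 0], [0.0, 0.1, 3.5, 0], [0.1, 0.1, 3.5, 0], [0.5, 0.0, 3.5, 0], [0.6, 0.1, 3.4, 0]]
ang -60.25585314603189 r 50.279380903764896 z 158.28170187929337 Ftan(cw push resist) -0.825682346485724 Frad 2.170617080669946 Fz 4.798462050975183
```

Emit:
arm_command --pt "-2.5 0.1 2.5 0" --pt "-2.3 0.0 2.6 0" --pt "-2.1 0.1 2.8 0" --pt "-1.9 0.1 2.9 0" --pt "-1.7 0.0 3.1 0" --pt "-1.4 0.1 3.1 0" --pt "-1.3 0.1 3.3 0"

```text
t: 7.35
ee_pos: [518.1, -10.4, 157.8]
orientation: [-1.339, -0.985, 0.983]
ft_force: [1.3, -4.0, 6.6]
width: 17.8
```

Emit:
arm_command --pt "-1.0 0.0 3.3 0" --pt "-0.8 0.1 3.4 0" --pt "-0.6 0.1 3.5 0" --pt "-0.3 0.0 3.4 0"

```text
t: 7.68
ee_pos: [503.9, -9.0, 157.5]
orientation: [-1.339, -0.984, 0.983]
ft_force: [0.9, -3.7, 7.2]
width: 17.5
```

Emit:
arm_command --pt "0.0 0.1 3.5 0" --pt "0.1 0.1 3.5 0" --pt "0.5 0.0 3.5 0" --pt "0.6 0.1 3.4 0"

```text
t: 8.02
ee_pos: [490.7, -3.6, 157.2]
orientation: [-1.338, -0.983, 0.983]
ft_force: [0.2, -3.0, 8.8]
width: 17.6
```

Emit:
arm_command --pt "0 0 0 0" --pt "0 0 0 0"

```text
t: 8.18
ee_pos: [490.3, -3.4, 157.1]
orientation: [-1.337, -0.983, 0.984]
ft_force: [-1.6, -2.7, 9.8]
width: 17.1
```

```bash
python3 arc.py 516.5 40 -120.3 -172.3 13
```

```text
[[0.9, 0.1, 3.4, 0], [1.1, 0.0, 3.3, 0], [1.4, 0.1, 3.2, 0], [1.6, 0.1, 3.1, 0], [1.8, 0.0, 3.0, 0], [2.0, 0.1, 2.9, 0], [2.2, 0.1, 2.7, 0], [2.3, 0.0, 2.5, 0], [2.6, 0.1, 2.4, 0], [2.7, 0.1, 2.2, 0], [2.8, 0.0, 2.0, 0], [3.0, 0.1, 1.8, 0], [3.1, 0.0, 1.6, 0]]
ang -121.14764607455737 r 50.70711298564105 z 157.11999638337926 Ftan(cw push resist) 0.05698004114252611 Frad 3.1153745871390637 Fz 9.751411750848973
```

Turning is smooth, at about 1–2 N. A refit of the circle puts the axis at about (516.3, 39.5), with stiffness of about 4 N/mm. I correct for that, raise the command 1 mm to relieve Fz, and continue to −172°. The earliest possible bottom is at about −186°.

Emit:
arm_command --pt "0.4 -0.4 3.4 0" --pt "1.1 -0.5 3.3 0" --pt "1.4 0.1 3.2 0" --pt "1.6 0.1 3.1 0" --pt "1.8 0.0 3.0 0" --pt "2.0 0.1 2.9 0" --pt "2.2 0.1 2.7 0" --pt "2.3 0.0 2.5 0" --pt "2.6 0.1 2.4 0" --pt "2.7 0.1 2.2 0" --pt "2.8 0.0 2.0 0" --pt "3.0 0.1 1.8 0" --pt "3.1 0.0 1.6 0"

```text
t: 9.27
ee_pos: [466.4, 33.0, 156.6]
orientation: [-1.338, -0.983, 0.984]
ft_force: [5.7, -1.6, -11.2]
width: 17.6
```

```bash
python3 arc.py 516.3 39.5 -172.3 -312.3 20; python3 - <<'E'
from h import *
np.set_printoptions(precision=1,suppress=True)
im=get_image("scene"); 
for n in("shoe","strip"):
  for r in silhouettes("scene",n)[:1]:
    ys,xs=np.where(r["pixels"]); print(n,r["conf"],xs.min(),xs.max(),ys.min(),ys.max())
c=im[215:295,275:385]; cv2.imwrite("pics/gap.png",cv2.resize(c,None,fx=7,fy=7,interpolation=cv2.INTER_CUBIC))
E
```

```text
[[5.7, 0.1, 2.2, 0], [5.9, 0.1, 1.6, 0], [6.0, 0.1, 0.8, 0], [6.1, 0.2, 0.0, 0], [6.1, 0.1, -0.6, 0], [5.9, 0.1, -1.5, 0], [5.8, 0.1, -2.1, 0], [5.4, 0.1, -2.8, 0], [5.0, 0.1, -3.4, 0], [4.6, 0.2, -4.1, 0], [4.1, 0.1, -4.6, 0], [3.4, 0.1, -5.0, 0], [2.8, 0.1, -5.4, 0], [2.2, 0.1, -5.7, 0], [1.4, 0.1, -5.9, 0], [0.7, 0.2, -6.1, 0], [0.0, 0.1, -6.1, 0], [-0.8, 0.1, -6.1, 0], [-1.5, 0.1, -5.9, 0], [-2.3, 0.1, -5.7, 0]]
ang -172.52469410786347 r 50.308519474995975 z 156.64767679177936 Ftan(cw push resist) 2.3016992254954363 Frad -5.444508575453112 Fz -11.22408325084424
shoe 0.54 314 342 204 260
strip 0.79 284 376 227 284
```

View pics/gap.png

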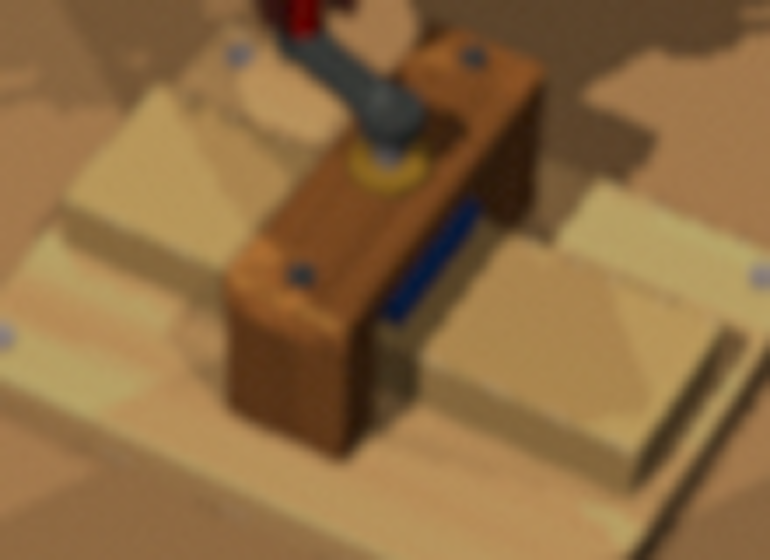

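The gap itself can't be read at this resolution, so I'll rely on touch. First I measure stiffness with a 1 mm radial shift and relieve the z load.

Emit:
arm_command --pt "0.4 0.5 -0.9 0" --pt "0 0 0 0" --pt "0 0 0 0"

```text
t: 9.67
ee_pos: [466.8, 33.1, 156.5]
orientation: [-1.336, -0.982, 0.984]
ft_force: [-0.6, 1.2, 1.4]
width: 17.6
```

```bash
python3 arc.py 516.3 39.5 -172.3 -312.3 20|tail -1;python3 arc.py 516.3 39.5 -172.3 -312.3 20|tail -1
```

```text
ang -172.6126985114008 r 49.94247385835272 z 156.51620160732054 Ftan(cw push resist) -1.2343956075954476 Frad 0.45964525331205475 Fz 1.4302399458877313
ang -172.6126985114008 r 49.94247385835272 z 156.51620160732054 Ftan(cw push resist) -1.2343956075954476 Frad 0.45964525331205475 Fz 1.4302399458877313
```

Stiffness is about 6 N/mm radially, so 6° steps (5 mm) stay under 25 N even in the worst case. I precompute the 6° step rows and the tangent vectors for reading the force.

```bash
python3 - <<'E'
from h import *
M=R.from_rotvec([-1.338,-.983,.983]).as_matrix()
A=np.arange(-172.5,-172.5-330,-3.0); th=np.radians(A)
P=np.c_[50*np.cos(th),50*np.sin(th),6*th/(2*np.pi)]
Q=np.round((P-P[0])@M,1); D=np.round(np.diff(Q,axis=0),1)
for i in range(0,len(D)-1,2):
    e=th[i+2]; print(A[i+2],[[*map(float,d),0] for d in D[i:i+2]],"tan %.2f %.2f pos %.1f %.1f"%(-np.sin(e),np.cos(e),516.5+P[i+2,0],39.5+P[i+2,1]))
E
```

```text
-178.5 [[2.4, 0.0, 1.0, 0], [2.5, 0.1, 1.0, 0]] tan 0.03 -1.00 pos 466.5 38.2
-184.5 [[2.5, 0.0, 0.7, 0], [2.5, 0.1, 0.7, 0]] tan -0.08 -1.00 pos 466.7 43.4
-190.5 [[2.6, 0.0, 0.5, 0], [2.5, 0.1, 0.4, 0]] tan -0.18 -0.98 pos 467.3 48.6
-196.5 [[2.7, 0.0, 0.2, 0], [2.6, 0.1, 0.1, 0]] tan -0.28 -0.96 pos 468.6 53.7
-202.5 [[2.6, 0.0, 0.0, 0], [2.6, 0.1, -0.2, 0]] tan -0.38 -0.92 pos 470.3 58.6
-208.5 [[2.6, 0.0, -0.3, 0], [2.6, 0.1, -0.4, 0]] tan -0.48 -0.88 pos 472.6 63.4
-214.5 [[2.5, 0.0, -0.6, 0], [2.6, 0.1, -0.7, 0]] tan -0.57 -0.82 pos 475.3 67.8
-220.5 [[2.4, 0.0, -0.8, 0], [2.5, 0.1, -1.0, 0]] tan -0.65 -0.76 pos 478.5 72.0
-226.5 [[2.3, 0.0, -1.1, 0], [2.4, 0.1, -1.2, 0]] tan -0.73 -0.69 pos 482.1 75.8
-232.5 [[2.2, 0.0, -1.3, 0], [2.2, 0.1, -1.5, 0]] tan -0.79 -0.61 pos 486.1 79.2
-238.5 [[2.1, 0.0, -1.5, 0], [2.0, 0.1, -1.7, 0]] tan -0.85 -0.52 pos 490.4 82.1
-244.5 [[1.9, 0.0, -1.8, 0], [1.9, 0.1, -1.8, 0]] tan -0.90 -0.43 pos 495.0 84.6
-250.5 [[1.7, 0.0, -2.0, 0], [1.6, 0.1, -2.1, 0]] tan -0.94 -0.33 pos 499.8 86.6
-256.5 [[1.5, 0.0, -2.1, 0], [1.4, 0.1, -2.2, 0]] tan -0.
[... 2528 characters left out ...]
[-1.1, 0.1, 2.4, 0], [-0.9, 0.0, 2.5, 0]] tan 1.00 0.03 pos 517.8 -10.5
-454.5 [[-0.8, 0.1, 2.5, 0], [-0.6, 0.0, 2.5, 0]] tan 1.00 -0.08 pos 512.6 -10.3
-460.5 [[-0.5, 0.1, 2.6, 0], [-0.4, 0.0, 2.6, 0]] tan 0.98 -0.18 pos 507.4 -9.7
-466.5 [[-0.3, 0.1, 2.6, 0], [-0.1, 0.0, 2.6, 0]] tan 0.96 -0.28 pos 502.3 -8.4
-472.5 [[0.1, 0.1, 2.6, 0], [0.1, 0.0, 2.6, 0]] tan 0.92 -0.38 pos 497.4 -6.7
-478.5 [[0.3, 0.1, 2.6, 0], [0.5, 0.0, 2.6, 0]] tan 0.88 -0.48 pos 492.6 -4.4
-484.5 [[0.5, 0.1, 2.5, 0], [0.8, 0.0, 2.6, 0]] tan 0.82 -0.57 pos 488.2 -1.7
-490.5 [[0.8, 0.1, 2.4, 0], [1.0, 0.0, 2.5, 0]] tan 0.76 -0.65 pos 484.0 1.5
-496.5 [[1.0, 0.1, 2.4, 0], [1.3, 0.0, 2.3, 0]] tan 0.69 -0.73 pos 480.2 5.1
```

Emit:
arm_command --pt "2.4 0.0 1.0 0" --pt "2.5 0.1 1.0 0" --pt "2.5 0.0 0.7 0" --pt "2.5 0.1 0.7 0"

```text
t: 10.0
ee_pos: [466.6, 43.5, 156.2]
orientation: [-1.337, -0.982, 0.984]
ft_force: [-4.0, -0.7, 4.7]
width: 17.3
```

Emit:
arm_command --pt "0 0 0 0"

```text
t: 10.08
ee_pos: [466.6, 43.8, 156.2]
orientation: [-1.337, -0.983, 0.984]
ft_force: [-4.0, 0.4, 4.7]
width: 17.1
```

Emit:
arm_command --pt "2.6 0.0 0.5 0" --pt "2.5 0.1 0.4 0"

```text
t: 10.25
ee_pos: [467.3, 48.7, 156.1]
orientation: [-1.337, -0.982, 0.984]
ft_force: [-4.3, -1.2, 6.2]
width: 17.4
```

Emit:
arm_command --pt "2.7 0.0 0.2 0" --pt "2.6 0.0 0.1 0"

```text
t: 10.42
ee_pos: [468.6, 54.0, 156.1]
orientation: [-1.337, -0.983, 0.984]
ft_force: [-3.2, -0.3, 5.2]
width: 17.4
```

Emit:
arm_command --pt "2.6 0.0 0.0 0" --pt "2.6 0.1 -0.2 0"

```text
t: 10.58
ee_pos: [470.5, 59.0, 156.0]
orientation: [-1.337, -0.983, 0.984]
ft_force: [-4.9, 0.4, 5.8]
width: 17.7
```

Emit:
arm_command --pt "2.6 0.0 -0.3 0" --pt "2.6 0.1 -0.4 0"

```text
t: 10.75
ee_pos: [472.8, 63.8, 155.9]
orientation: [-1.337, -0.983, 0.984]
ft_force: [-4.6, 0.8, 5.0]
width: 17.7
```

Emit:
arm_command --pt "2.5 0.0 -0.6 0" --pt "2.6 0.1 -0.7 0"

```text
t: 10.92
ee_pos: [475.7, 68.2, 155.8]
orientation: [-1.337, -0.983, 0.983]
ft_force: [-5.9, 1.6, 5.8]
width: 17.7
```

Emit:
arm_command --pt "2.4 0.0 -0.8 0" --pt "2.5 0.1 -1.0 0"

```text
t: 11.08
ee_pos: [479.0, 72.4, 155.7]
orientation: [-1.337, -0.983, 0.983]
ft_force: [-4.3, 2.1, 5.0]
width: 17.4
```

Emit:
arm_command --pt "2.3 0.0 -1.1 0" --pt "2.4 0.1 -1.2 0"

```text
t: 11.25
ee_pos: [482.7, 76.2, 155.6]
orientation: [-1.337, -0.983, 0.983]
ft_force: [-4.7, 2.7, 5.1]
width: 17.6
```

Emit:
arm_command --pt "2.2 0.0 -1.3 0" --pt "2.2 0.1 -1.5 0"

```text
t: 11.42
ee_pos: [486.9, 79.5, 155.5]
orientation: [-1.337, -0.984, 0.983]
ft_force: [-4.5, 3.0, 5.5]
width: 17.3
```

Emit:
arm_command --pt "2.1 0.0 -1.5 0" --pt "2.0 0.1 -1.7 0"

```text
t: 11.58
ee_pos: [491.2, 82.4, 155.4]
orientation: [-1.337, -0.984, 0.983]
ft_force: [-3.3, 3.0, 3.6]
width: 17.5
```

Emit:
arm_command --pt "1.9 0.0 -1.8 0" --pt "1.9 0.1 -1.8 0"

```text
t: 11.75
ee_pos: [495.9, 84.8, 155.3]
orientation: [-1.338, -0.984, 0.983]
ft_force: [-2.8, 2.8, 3.3]
width: 17.5
```

Emit:
arm_command --pt "1.7 0.0 -2.0 0" --pt "1.6 0.1 -2.1 0"

```text
t: 11.92
ee_pos: [500.8, 86.7, 155.2]
orientation: [-1.337, -0.984, 0.983]
ft_force: [-3.1, 4.8, 2.7]
width: 17.3
```

Emit:
arm_command --pt "1.5 0.0 -2.1 0" --pt "1.4 0.1 -2.2 0"

```text
t: 12.08
ee_pos: [505.8, 88.1, 155.1]
orientation: [-1.338, -0.984, 0.983]
ft_force: [-2.6, 2.4, 3.3]
width: 17.2
```

Emit:
arm_command --pt "1.3 0.0 -2.3 0" --pt "1.2 0.1 -2.3 0"

```text
t: 12.25
ee_pos: [510.9, 89.0, 155.0]
orientation: [-1.338, -0.984, 0.983]
ft_force: [-2.4, 2.0, 1.6]
width: 17.9
```

Emit:
arm_command --pt "1.0 0.0 -2.4 0" --pt "0.9 0.1 -2.5 0"

```text
t: 12.42
ee_pos: [516.1, 89.3, 154.9]
orientation: [-1.338, -0.983, 0.983]
ft_force: [-2.3, 2.3, 1.8]
width: 17.6
```

Emit:
arm_command --pt "0.8 0.0 -2.5 0" --pt "0.7 0.1 -2.5 0"

```text
t: 12.58
ee_pos: [521.2, 89.2, 154.7]
orientation: [-1.338, -0.983, 0.984]
ft_force: [-1.0, 0.7, 1.1]
width: 17.6
```

Emit:
arm_command --pt "0.5 0.0 -2.6 0" --pt "0.4 0.1 -2.6 0"

```text
t: 12.75
ee_pos: [526.4, 88.4, 154.6]
orientation: [-1.338, -0.983, 0.984]
ft_force: [-1.1, -0.4, 1.6]
width: 17.3
```

Emit:
arm_command --pt "0.2 0.0 -2.6 0" --pt "0.1 0.1 -2.6 0"

```text
t: 12.92
ee_pos: [531.4, 87.2, 154.5]
orientation: [-1.337, -0.983, 0.984]
ft_force: [-1.4, -0.6, 0.7]
width: 17.4
```

Emit:
arm_command --pt "0.0 0.0 -2.6 0" --pt "-0.2 0.1 -2.6 0"

```text
t: 13.08
ee_pos: [536.2, 85.4, 154.4]
orientation: [-1.337, -0.983, 0.984]
ft_force: [-2.1, -0.9, 1.6]
width: 17.4
```

Emit:
arm_command --pt "-0.3 0.1 -2.6 0" --pt "-0.4 0.0 -2.6 0"

```text
t: 13.25
ee_pos: [540.9, 83.2, 154.3]
orientation: [-1.337, -0.983, 0.984]
ft_force: [-3.0, -0.7, 0.9]
width: 17.8
```

Emit:
arm_command --pt "-0.6 0.1 -2.6 0" --pt "-0.7 0.0 -2.5 0"

```text
t: 13.42
ee_pos: [545.3, 80.4, 154.2]
orientation: [-1.337, -0.983, 0.984]
ft_force: [-2.7, -0.7, 0.2]
width: 17.2
```

Emit:
arm_command --pt "-0.8 0.1 -2.5 0" --pt "-1.0 0.0 -2.4 0"

```text
t: 13.58
ee_pos: [549.4, 77.2, 154.1]
orientation: [-1.337, -0.983, 0.984]
ft_force: [-3.1, -0.7, -0.3]
width: 17.5
```

Emit:
arm_command --pt "-1.1 0.1 -2.4 0" --pt "-1.2 0.0 -2.3 0"

```text
t: 13.75
ee_pos: [553.2, 73.6, 153.9]
orientation: [-1.337, -0.983, 0.984]
ft_force: [-4.2, -0.8, -0.8]
width: 17.4
```

Emit:
arm_command --pt "-1.3 0.1 -2.2 0" --pt "-1.5 0.0 -2.2 0"

```text
t: 13.92
ee_pos: [556.5, 69.7, 153.8]
orientation: [-1.337, -0.983, 0.984]
ft_force: [-3.3, -1.4, 0.7]
width: 17.8
```

Emit:
arm_command --pt "-1.5 0.1 -2.1 0" --pt "-1.7 0.0 -2.0 0"

```text
t: 14.08
ee_pos: [559.2, 65.4, 153.8]
orientation: [-1.337, -0.982, 0.984]
ft_force: [-6.6, 0.6, 2.4]
width: 17.3
```

Tangential force has risen to about 4 N, so I take smaller steps.

Emit:
arm_command --pt "-1.8 0.1 -2.0 0" --pt "0 0 0 0"

```text
t: 14.25
ee_pos: [560.4, 63.3, 153.7]
orientation: [-1.336, -0.982, 0.983]
ft_force: [-6.3, 0.7, 2.4]
width: 17.6
```

Emit:
arm_command --pt "-1.8 0.0 -1.8 0" --pt "0 0 0 0"

```text
t: 14.42
ee_pos: [561.3, 61.6, 153.7]
orientation: [-1.335, -0.982, 0.983]
ft_force: [-7.2, 3.8, 3.1]
width: 17.6
```

The shoe is bottoming: about 6.5 N, and the motion now lags. One small step to be clearly snug, then hold.

Emit:
arm_command --pt "-1.0 0.0 -0.9 0" --pt "0 0 0 0" --pt "0 0 0 0"

```text
t: 14.67
ee_pos: [561.7, 60.9, 153.7]
orientation: [-1.335, -0.982, 0.983]
ft_force: [-7.3, 5.8, 3.3]
width: 17.3
```

```bash
python3 arc.py 516.5 39.5 -334 -334 1|tail -1; python3 - <<'E'
from h import *
M=R.from_rotvec([-1.338,-.983,.983]).as_matrix()
A=np.linspace(-336,-241,21); th=np.radians(A)
P=np.c_[50*np.cos(th),50*np.sin(th),6*th/(2*np.pi)]
Q=np.round((P-P[0])@M,1); D=np.round(np.diff(Q,axis=0),1)
print([[*map(float,d),0] for d in D])
E
```

```text
ang 25.34108205468946 r 49.98637436714344 z 153.69661708854105 Ftan(cw push resist) 8.369601587935142 Frad -4.103240085430837 Fz 3.286001536536769
[[3.0, -0.1, 2.9, 0], [2.7, -0.1, 3.1, 0], [2.5, 0.0, 3.3, 0], [2.2, -0.1, 3.5, 0], [1.9, -0.1, 3.7, 0], [1.6, -0.1, 3.8, 0], [1.3, -0.1, 4.0, 0], [0.9, 0.0, 4.0, 0], [0.6, -0.1, 4.1, 0], [0.2, -0.1, 4.1, 0], [-0.1, -0.1, 4.2, 0], [-0.4, -0.1, 4.1, 0], [-0.8, -0.1, 4.1, 0], [-1.1, 0.0, 4.0, 0], [-1.4, -0.1, 3.9, 0], [-1.8, -0.1, 3.7, 0], [-2.0, -0.1, 3.6, 0], [-2.4, -0.1, 3.4, 0], [-2.6, 0.0, 3.2, 0], [-2.9, -0.1, 3.0, 0]]
```

Snug at 8.4 N and held at −334.7°. First contact was at about −331°. Backing off to −241°.

Emit:
arm_command --pt "3.0 -0.1 2.9 0" --pt "2.7 -0.1 3.1 0" --pt "2.5 0.0 3.3 0" --pt "2.2 -0.1 3.5 0" --pt "1.9 -0.1 3.7 0" --pt "1.6 -0.1 3.8 0" --pt "1.3 -0.1 4.0 0" --pt "0.9 0.0 4.0 0" --pt "0.6 -0.1 4.1 0" --pt "0.2 -0.1 4.1 0" --pt "-0.1 -0.1 4.2 0" --pt "-0.4 -0.1 4.1 0" --pt "-0.8 -0.1 4.1 0" --pt "-1.1 0.0 4.0 0" --pt "-1.4 -0.1 3.9 0" --pt "-1.8 -0.1 3.7 0" --pt "-2.0 -0.1 3.6 0" --pt "-2.4 -0.1 3.4 0" --pt "-2.6 0.0 3.2 0" --pt "-2.9 -0.1 3.0 0"

```text
t: 16.33
ee_pos: [492.6, 83.3, 155.5]
orientation: [-1.337, -0.984, 0.982]
ft_force: [1.3, 0.3, -7.5]
width: 17.6
```

Emit:
arm_command --pt "0 0 0 0" --pt "0 0 0 0" --pt "0 0 0 0"

```text
t: 16.58
ee_pos: [492.2, 83.1, 155.4]
orientation: [-1.337, -0.982, 0.984]
ft_force: [-1.1, -0.3, -2.1]
width: 17.3
```

```bash
python3 arc.py 516.5 39.5 -334 -334 1|tail -1
```

```text
ang 119.07636637100886 r 49.94380986893977 z 155.42922523070885 Ftan(cw push resist) 1.142874305907926 Frad 0.30755561482082866 Fz -2.1439266069348757
```

Measured angle is −240.9°. Release and lift straight up.

Emit:
arm_command --pt "0 0 0 0" --pt "0 0 0 0" --pt "0 0 0 0" --pt "0 0 0 0" --pt "0 0 0 0" --gripper 45

```text
t: 17.0
ee_pos: [493.1, 83.2, 155.6]
orientation: [-1.338, -0.984, 0.983]
ft_force: [0.6, -0.5, 0.1]
width: 39.2
```

Emit:
arm_command --pt "0 -5 0 0" --pt "0 -10 0 0" --pt "0 -15 0 0" --pt "0 -15 0 0" --pt "0 -15 0 0" --pt "0 -15 0 0" --pt "0 -15 0 0" --pt "0 0 0 0" --pt "0 0 0 0"

```text
t: 17.75
ee_pos: [493.4, 83.2, 246.5]
orientation: [-1.339, -0.985, 0.982]
ft_force: [-0.7, 0.5, -0.1]
width: 39.4
```

```bash
python3 - <<'E'
from h import *
np.set_printoptions(precision=1,suppress=True)
o=get_obs();print(o["t"],o["ee_pos"],o["ft_force"],o["width"])
m=camera_model("wrist");im=get_image("wrist");cv2.imwrite("pics/wrist3.png",im)
for r in tip_of("wrist","handle_grip")[:2]:
    p=atz("wrist",r["at"],155.5,m);print(r,p,np.degrees(np.arctan2(p[1]-39.5,p[0]-516.5)))
E
```

```text
17.75 [493.4  83.2 246.5] [-0.7  0.5 -0.1] 39.39077019992536
{'at': [315.2, 257.4], 'conf': 0.84} [494.2  84.8 155.5] 116.1816538800632
{'at': [590.2, 58.0], 'conf': 0.57} [432.6 257.3 155.5] 111.06717959146687
```

View pics/wrist3.png

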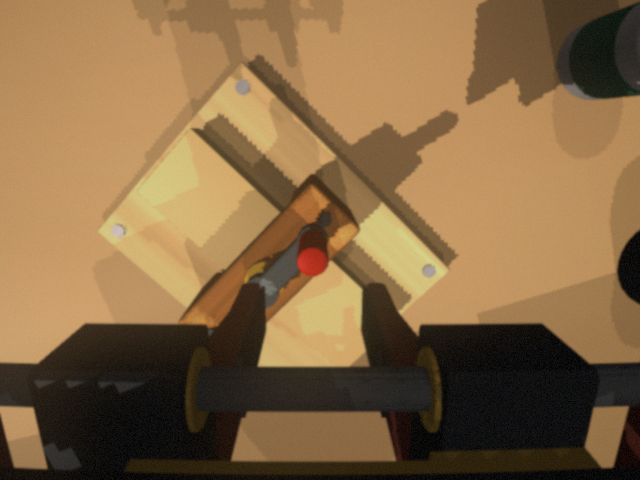

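The handle is free at (313, 262), measured at about 116–119°, where I left it. The gripper is clear above it and the bystanders are untouched. Handing in.

```bash
python3 -c "
from workcell import *
print(close_job())"
```

```text
the job is handed in; nothing more can be done
None
```

I set the jig clearance and handed the job in at about 18 s of the 69 s allowed; `close_job` gives no verdict.

- **Tightening:** I gripped the red handle and turned the screw clockwise about 275°, at 1–2 N running force. The shoe touched the strip at about 271° of turn. I snugged it to 8.4 N at the handle and held it there, well under the 25 N limit.
- **Backing off:** I turned it back to about 90° from first touch, or 94° from the snug position. The target is 90° within 27°. I then released the handle and lifted clear.

**Last checks:**
- The hand's position gave a handle angle of 119° before release. The wrist camera gave 116° afterwards, which agrees within its accuracy.
- Wrist force after release was about zero, so the gripper is touching nothing.
- The can, jar, hammer and pot were never approached. I did not measure their positions again at the end.
- I could not check the 1.5 mm gap directly. The camera images don't resolve it, so it rests on the touch point and the turn angle.

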